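Stand the board in the bench holder and lock the jaw one hole in

TASK

Stand the white mounting board upright on its long edge in the middle of the bench holder's ledge, between the fixed fence and the open sliding jaw, and let go of it. Then pull the jaw's red lock knob up, slide the jaw one hole towards the fence so that it traps the board, and let the pin drop fully home in that hole; finish still gripping the knob with the pin home and do not let go, I will start wiring the board while you hold it. Leave the tools and parts lying around where they are.

Things in the scene. Friction and masses are not known exactly. Their poses are not given: they have to be found in the camera images.
- board: flat white-faced board 150 x 110 x 12 mm, 0.14 kg, both faces alike. Origin at its centre; x along the 150 mm length, y through the thickness, z along the 110 mm height. It starts leaning on the sloping rest, 28 degrees from upright, -z long edge down in the rest's trough, +z edge up and leaning away from the robot; the upper 50 mm of both faces stands clear
- board_rest: grey sheet-steel sloping rest, 120 x 130 mm foot, about 75 mm high, fixed to the bench. Origin under the middle of its foot, z up; the board's length lies along its y, the board leans back towards its +x side, away from the robot
- holder: bench board holder, fixed: aluminium rail 40 mm wide, top 48 mm above the bench, along the holder's y from -130 to +145 mm, with 10 mm holes at 25 mm pitch in its top; fixed fence at the +y end. Origin on the bench under the rail's middle line, z up
- fence_foot (a point): on the inner face of the fixed fence (blue, rubber-faced, 140 mm wide along x, top 93 mm above the bench), at its middle, at the ledge it stands on; holder's axes, 110 mm along y from the holder's origin and 48 mm up. The flat steel ledge for the board, flush with the rail top, is 140 mm wide and reaches 46 mm from here towards -y
- jaw_face (a point): on the face of the blue sliding jaw that looks to the fence, at its middle, at rail-top height (48 mm above the bench); same axes as the holder. The jaw plate is 120 mm wide along x, its top 93 mm above the bench. At the start the face is 39 mm from the fence; one hole further in it is 14 mm from the fence (the board is 12 mm thick)
- jaw (a joint): slide of the jaw along the rail, towards the fence (holder +y), m: 0 at the hole it starts in, 0.025 at the next hole towards the fence, -0.025 at the next one outwards; friction about 2.5 N. The pin blocks it (about 1 mm play either way) unless it is pulled out
- lock_pin (a joint): lift of the spring-loaded lock pin with its knob, m: 0 fully home, about 0.008 when the pin tip is out of the hole and on the rail top, 0.014 at most; a spring pushes it down with 4 N at 0 and 7.5 N fully up. The 8 mm pin has a round tip and drops into a hole when over it
- lock_knob: red round knob of the lock pin, 26 mm diameter, 24 mm high, upright, 85 mm behind the jaw face (away from the fence) on the rail's middle line. Origin at its centre, 88.5 mm above the bench when the pin is home, z up; below it a 16 mm thick steel stem and the blue sleeve, whose top is 58 mm above the bench
- screwdriver_large: red and yellow screwdriver, 225 mm long, lying on the bench, origin at the front end of its handle
- screwdriver_small: smaller red and yellow screwdriver, 190 mm long, lying on the bench, origin at the front end of its handle
- pliers: red pliers lying flat, 180 mm long, origin at the pivot
- junction_box: open round grey junction box, 74 mm diameter, 40 mm high, origin under its centre
- conduit: 210 mm length of grey 20 mm conduit in two white clips, origin under its middle
- terminal_tray: white tray of terminals, 115 x 85 x 40 mm, origin under its centre
- mouse: black computer mouse, 105 x 62 x 28 mm, origin under its centre
Things that resemble listed ones, but are neither listed nor needed, are in the scene too. There is more than one size of the board; the job needs the smallest.

How it is judged:
By the outcome, as a careful person would: the job done as asked, in the order asked, and still so for the second after the job is handed in, while the arm keeps its last pose, push and grip.
It also fails if it takes over 48 s, if anything falls off the work surface, if the arm or the gripper's body presses on something with over 40 N, if the wrist force passes 120 N, or if a joint passes its speed limit or range.

ROBOT

A 6-joint arm with a two-finger parallel gripper is mounted at the origin on the work surface. World frame = base frame: x ahead of the robot, y to its left, z up, the work surface at z = 0. Lengths are in m, angles in rad, forces in N, time in s.
With the tool pointing down it reaches from about 0.275 to 0.75 m from the base axis. Payload 10.2 kg.
Tool frame: the origin (TCP) lies midway between the tips of the shut fingers; the grasp point (between the pads) lies 19 mm behind it (env.hold_point_z is the distance from the TCP to the grasp point, in m); z points along the fingers, y is the line along which they close (so a half turn about z gives the same grasp; the last joint's range is limited). The gripper opens to 85 mm and grips with 20 to 120 N. Pads are 22 mm wide; open, the fingers measure 114 mm over their backs; the gripper's body (76 mm by 85 mm) begins 54 mm behind the grasp point. The pads swing forward as they close: fully open they stand 13 mm farther back than shut.
Start: joints at [-1.534, 0.313, 1.498, -0, 1.331, -0.223], TCP at [0.135, -0.507, 0.231] pointing down, gripper open.
Joint ranges: [-2.94, 2.94], [-0.97, 2.17], [0.19, 2.56], [-1.23, 4.37], [0.02, 3.11], [-2.88, 2.88]. Speed limits (rad/s): [2.39, 2.39, 3.01, 3.14, 3.14, 3.14].

INTERFACE

Orientations are given as a unit quaternion [x, y, z, w].
In Python, from bench import env, kinematics, monitor, eyes, job gives the robot as it stands. The module is installed in compiled form; this text tells all that it offers. Calls block until the motion is done:
- env.reach(position, orientation): joint-space move of the TCP to a pose.
- env.movel(position, velocity=0.15, frame=None, guard=None): straight line of the TCP; frame=None keeps the orientation; velocity is the mean speed in m/s. With guard (N) it stops when the force on the tool has changed by that much, and returns True; else False.
- env.set_joints(angles): joint-space move.
- env.release() and env.close_gripper(effort=None): open the fingers fully, or close them until they stop; effort is the grip in N (None keeps the last).
- env.hold(seconds).
- kinematics.ik(position, orientation): joint angles nearest the present ones, or None.
- monitor.sense(): the state.
- eyes.grab_frame(name): name is "side" or "top" or "wrist"; returns a dict with "frame" (420x560x3 uint8, red, green, blue), "mtx" (3x3 intrinsics, pixels), "view" (4x4, takes a point from world to camera coordinates). Camera axes: x right, y down, z forward; pixel columns grow to the right and rows downward; lengths in m; the calibration is good to about 2 mm. A picture is of the moment at which its call begins. There is no depth.
A pose or a line that the arm cannot do raises env.MotionError and nothing moves.
- job.hand_in(): hands the job in; it is judged then, once.
The state is a dict: "clock": time; "joints": joint angles; "qvel": joint speeds; "joint_efforts": joint torques, N m; "position": TCP position; "ee_rot": TCP orientation; "contact_force": force on the tool from outside, world axes, zero at the start; "ft_torque": the same for the moment, N m; "finger_gap": opening from 0.0 (shut) to 1.0 (fully open); "gripper_force": force on a finger pad.
Only numpy, scipy, OpenCV 4.12 (cv2) and the standard library are available. Lean on these libraries where they do the work, as an engineer would, in place of code of your own. Each camera call takes 0.05 s, during which the arm holds its last target. There are 200 camera calls.

## Working session

There is one attempt and no reset: what is moved stays moved. The work goes in short steps, each a Python script; the robot and the scene stay as the last script left them, time stands still between calls to the robot, and variables do not carry over. Pictures are saved under pics/ and viewed, at most 10 in all, crops included, and the job is handed in when it is done.

```bash
mkdir -p pics; ls
python3 - <<'E'
from bench import env,monitor,eyes
import cv2,numpy as np
for n in ("side","top"):
    f=eyes.grab_frame(n); print(n,f["mtx"].round(1).tolist(),f["view"].round(4).tolist())
    np.savez(f"{n}.npz",**f)
    im=cv2.cvtColor(f["frame"],cv2.COLOR_RGB2BGR)
    cv2.imwrite(f"pics/{n}0.png",cv2.resize(im,(800,600),interpolation=cv2.INTER_CUBIC))
print(monitor.sense(), env.hold_point_z)
E
```

```text
pics
side [[427.7, 0.0, 280.8], [0.0, 427.7, 211.2], [0.0, 0.0, 1.0]] [[-0.8158, -0.5783, 0.0064, 0.4771], [-0.3347, 0.4631, -0.8207, 0.2072], [0.4716, -0.6717, -0.5713, 1.0568], [0.0, 0.0, 0.0, 1.0]]
top [[459.1, 0.0, 277.0], [0.0, 459.1, 211.1], [0.0, 0.0, 1.0]] [[0.0175, -0.9998, 0.0093, 0.0607], [-0.9979, -0.018, -0.0614, 0.5481], [0.0616, -0.0082, -0.9981, 1.3244], [0.0, 0.0, 0.0, 1.0]]
{'clock': 0.1, 'joints': array([-1.53440132e+00,  3.13371520e-01,  1.49837255e+00,  1.74134173e-05,
        1.33105843e+00, -2.23430604e-01]), 'qvel': array([-0.00021918, -0.00176925, -0.00138767,  0.00073515,  0.00109424,
        0.00195072]), 'joint_efforts': array([ 3.64840933e-03, -4.12904012e+01, -2.60141355e+01, -1.61195799e-04,
        3.04989604e-03,  1.35343282e-05]), 'position': array([ 0.13484654, -0.50712982,  0.23079954]), 'ee_rot': array([ 9.91573280e-01,  1.29545605e-01,  6.49079386e-05, -6.01487898e-04]), 'contact_force': array([ 0.30208315, -0.0023906 ,  0.50149074]), 'ft_torque': array([-0.02418389,  0.02518197,  0.04529903]), 'gripper_force': 0.0, 'finger_gap': 1.002236900379904} 0.0187
```

View pics/top0.png

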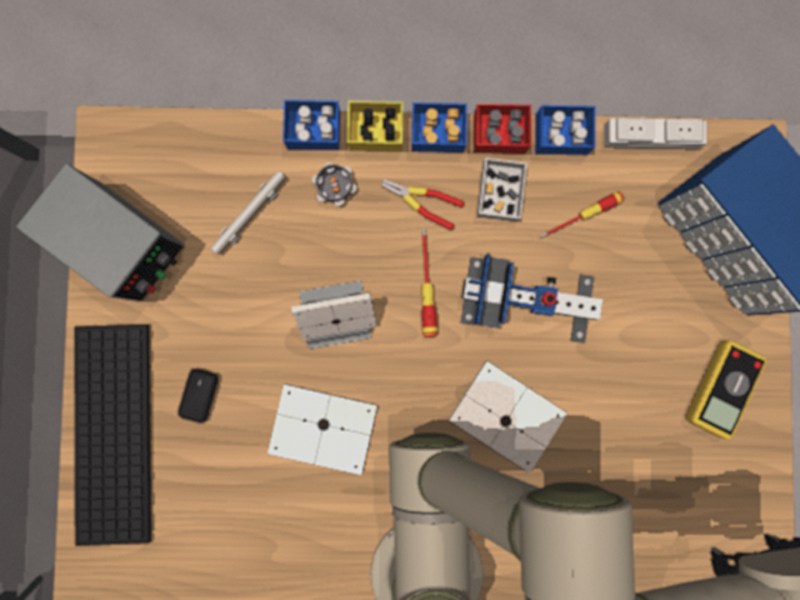

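View pics/side0.png

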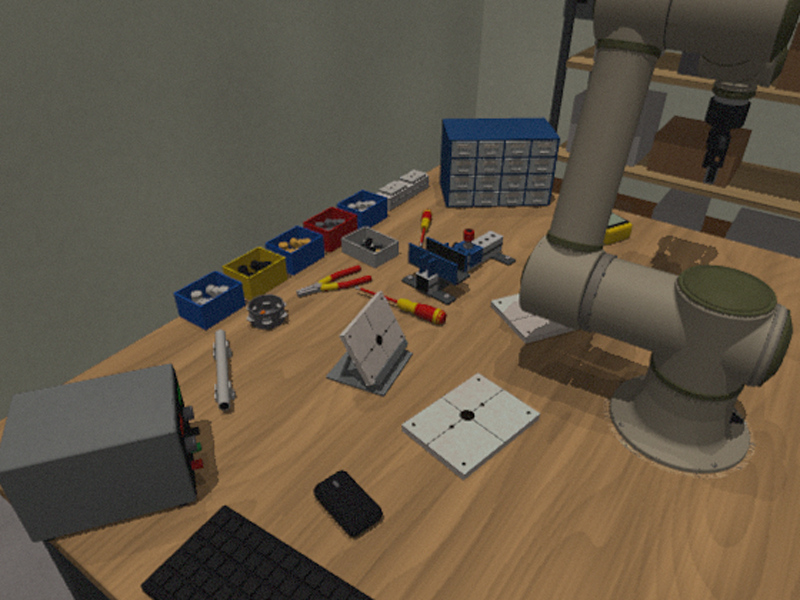

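Top view (800x600 px): board on its rest near (335,318), holder around (490,290), knob at (549,299). The side view shows the board at (375,340) and the knob at (468,235). Next I'll enlarge these.

Run:
```python
import cv2,numpy as np
def crop(n,x0,y0,w,h,s):
    im=cv2.cvtColor(np.load(n+".npz")["frame"],cv2.COLOR_RGB2BGR)[y0:y0+h,x0:x0+w]
    o=cv2.resize(im,None,fx=s,fy=s,interpolation=cv2.INTER_CUBIC)
    for x in range((x0+9)//10*10,x0+w,10):
        cv2.line(o,(int((x-x0+.5)*s),0),(int((x-x0+.5)*s),6),(0,0,255),1); cv2.putText(o,str(x),(int((x-x0+.5)*s)-8,15),0,.32,(0,0,255),1)
    for y in range((y0+9)//10*10,y0+h,10):
        cv2.line(o,(0,int((y-y0+.5)*s)),(6,int((y-y0+.5)*s)),(0,0,255),1); cv2.putText(o,str(y),(8,int((y-y0+.5)*s)+4),0,.32,(0,0,255),1)
    return o
a=crop("top",195,192,80,60,5); b=crop("side",225,200,80,60+20,5)[:,:]
c=crop("top",318,172,110,75,7); cv2.imwrite("pics/c1.png",c)
cv2.imwrite("pics/c2.png",np.hstack([cv2.copyMakeBorder(a,0,100,0,0,0),b]))
cv2.imwrite("pics/c3.png",crop("side",278,155,90,60,8))
```

```text
(no output)
```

View pics/c1.png

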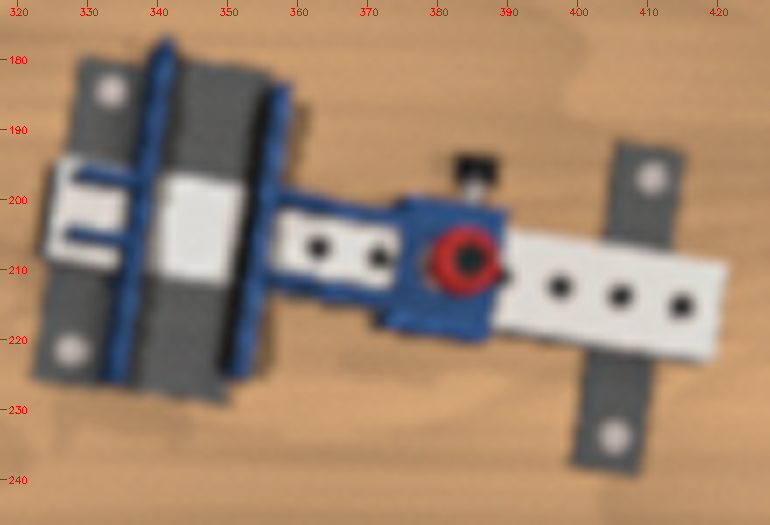

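View pics/c2.png

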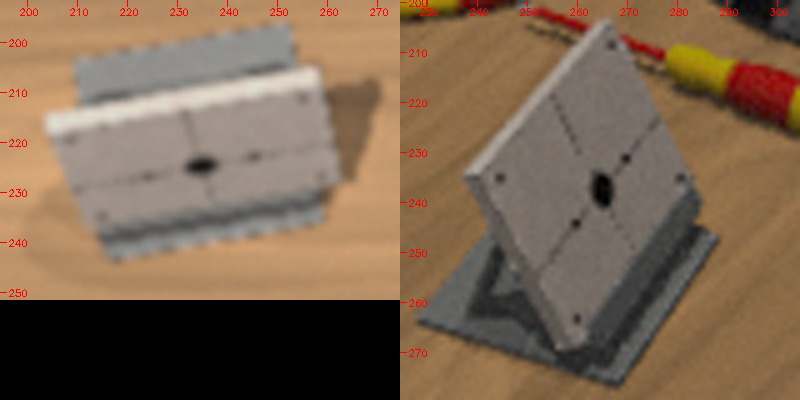

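View pics/c3.png

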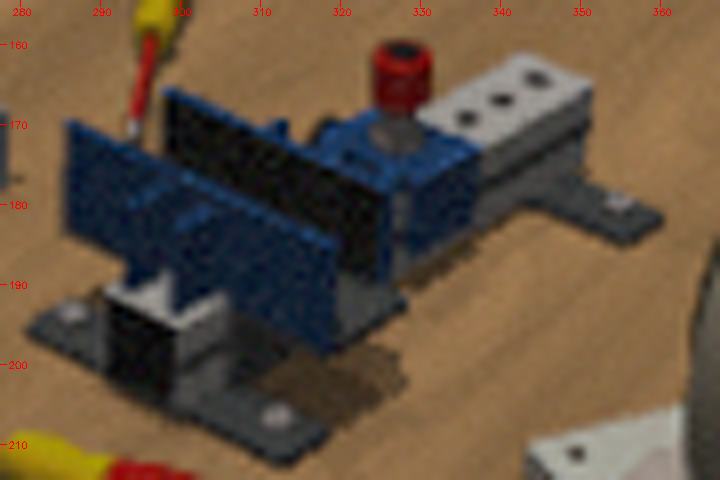

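Crops: in the top one, rail holes are at (318,248) to (682,306), the knob dot at (470,258), and the board's top edge runs (50,135)-(322,85) with its hole at (202,165). In the side one, the knob top is at (402,48) and the board hole at local (200,190). Next I'll fit both poses.

```bash
cat > h.py <<'E'
import numpy as np
from scipy.spatial.transform import Rotation as R
F=np.load("fit.npy") if __import__("os").path.exists("fit.npy") else None
def hol(p):  # holder coords -> world
    return np.array([F[0],F[1],0])+R.from_euler("z",F[2]).apply(p)
Rb=lambda y: R.from_euler("z",y)*R.from_euler("x",-np.deg2rad(28))
def quat(z,y): # tool axes
    z=np.array(z)/np.linalg.norm(z); y=np.array(y)-np.dot(y,z)*z; y/=np.linalg.norm(y)
    return R.from_matrix(np.c_[np.cross(y,z),y,z]).as_quat()
E
cat > fit.py <<'E'
import numpy as np
from scipy.optimize import least_squares
from h import R,Rb
C={n:np.load(n+".npz") for n in("top","side")}
def proj(n,p):
    v=C[n]["view"]; q=v[:3,:3]@p+v[:3,3]; q=C[n]["mtx"]@q; return q[:2]/q[2]
px=lambda X,Y,s,x0,y0: (X/s+x0-.5,Y/s+y0-.5)
T=[((0,-14,100.5),470,258),((20,-130,48),727,262),((-20,-130,48),714,361),((0,-114,48),682,306),((0,-89,48),620,296),((0,-64,48),560,287),((0,11,48),378,257),((0,36,48),318,248)]
S=[((0,-14,100.5),402,48),((-20,-130,48),590,85),((20,-130,48),520,52),((0,-114,48),537,78),((0,-89,48),502,99),((0,-64,48),467,118),((-20,145,48),172,328),((20,145,48),105,288)]
H=[("top",np.array(p)/1e3,px(X,Y,7,318,172)) for p,X,Y in T]+[("side",np.array(p)/1e3,px(X,Y,8,278,155)) for p,X,Y in S]
def rh(q): return np.concatenate([proj(n,np.array([q[0],q[1],0])+R.from_euler("z",q[2]).apply(p))-u for n,p,u in H])
a=least_squares(rh,[.5,-.2,0],loss="soft_l1"); print("holder",a.x,rh(a.x).reshape(-1,2).round(1).tolist())
# board: local x = length (~world -y), y= away from robot, z up the board; yaw ~ -90
T=[((-75,6,55),45,115),((-75,-6,55),50,135),((75,6,55),318,67),((75,-6,55),322,86),((0,-6,0),202,165)]
S=[((-75,6,55),463,177),((-75,-6,55),481,187),((75,6,55),602,18),((75,-6,55),613,25),((0,-6,0),600,190),((75,-6,-55),None,0)]
B=[("top",np.array(p)/1e3,px(X,Y,5,195,192)) for p,X,Y in T]+[("side",np.array(p)/1e3,px(X-400,Y,5,225,200)) for p,X,Y in S if X]
def rb(q): return np.concatenate([proj(n,q[:3]+Rb(q[3]).apply(p))-u for n,p,u in B])
b=least_squares(rb,[.5,.1,.06,-1.57],loss="soft_l1"); print("board",b.x,rb(b.x).reshape(-1,2).round(1).tolist())
np.save("fit.npy",np.r_[a.x,b.x])
E
python3 fit.py
```

```text
holder [ 0.55697736 -0.21072733 -0.14536464] [[0.2, -0.2], [0.1, 0.2], [-0.1, -0.1], [-0.0, -0.1], [0.2, -0.1], [0.1, -0.2], [0.2, -0.2], [0.2, -0.3], [-0.1, 0.7], [0.5, 0.1], [0.1, 0.4], [-0.2, 0.6], [-0.1, 0.4], [-0.2, 0.6], [0.7, 0.1], [-0.3, 0.3]]
board [ 0.51089609  0.18950385  0.06885831 -1.38031518] [[0.2, 0.3], [-0.4, 0.0], [0.4, 0.4], [0.2, 0.3], [-0.2, -0.7], [0.1, 1.1], [0.2, -1.6], [-0.9, 2.1], [0.4, -0.1], [-0.4, -1.1]]
```

```bash
cat >> h.py <<'E'
if F is not None:
    bR=Rb(F[6]); bc=F[3:6]; bz=bR.apply([0,0,1]); by=bR.apply([0,1,0])
    top=bc+.055*bz; hx=hol([1,0,0])-hol([0,0,0]); hy=hol([0,1,0])-hol([0,0,0])
    D=.037   # TCP below the board's top edge
    pick=top-D*bz; place=hol([0,.097,.158-D])
    knob=hol([0,-.014,.0885-.0187])
E
python3 - <<'E'
from h import *
from bench import env,kinematics,monitor
print(pick,place,knob)
for s in(1,-1):
    for n,p,q in(("pre",pick+.09*bz,quat(-bz,s*by)),("pick",pick,quat(-bz,s*by)),("lift",pick+[0,0,.12],quat(-bz,s*by)),("place",place,quat([0,0,-1],s*hy)),("placehi",place+[0,0,.1],quat([0,0,-1],s*hy)),("knobx",knob,quat([0,0,-1],s*hx)),("knoby",knob,quat([0,0,-1],s*hy))):
        j=kinematics.ik(p,q); print(s,n,None if j is None else np.round(j,2))
E
```

```text
[0.51919373 0.1911038  0.08475137] [ 0.57102812 -0.11475037  0.121     ] [ 0.55494941 -0.22457967  0.0698    ]
1 pre [ 0.15  0.82  0.94 -0.02  1.87 -0.04]
1 pick [ 0.15  0.8   1.19 -0.02  1.64 -0.04]
1 lift [ 0.15  0.69  1.07 -0.02  1.88 -0.04]
1 place [-0.4   0.54  1.46 -0.    1.14 -1.82]
1 placehi [-0.4   0.45  1.33 -0.    1.36 -1.82]
1 knobx [-0.58  0.64  1.45 -0.    1.06 -0.43]
1 knoby [-0.58  0.64  1.45 -0.    1.06 -2.01]
-1 pre None
-1 pick None
-1 lift None
-1 place [-0.4   0.54  1.46 -0.    1.14  1.32]
-1 placehi [-0.4   0.45  1.33 -0.    1.36  1.32]
-1 knobx [-0.58  0.64  1.45 -0.    1.06  2.71]
-1 knoby [-0.58  0.64  1.45 -0.    1.06  1.14]
```

Run:
```python
from h import *
from bench import env,eyes,monitor
import cv2
q=quat(-bz,by)
env.reach(pick+.09*bz,q); print(monitor.sense()["clock"])
print(env.movel(pick,.12,guard=12))
env.close_gripper(60)
s=monitor.sense(); print(s["clock"],s["finger_gap"]*85,s["gripper_force"],s["contact_force"])
env.movel(pick+[0,0,.13],.15); s=monitor.sense(); print(s["clock"],s["finger_gap"]*85,s["contact_force"])
env.reach(place+[0,0,.1],quat([0,0,-1],-hy)); s=monitor.sense(); print(s["clock"],s["finger_gap"]*85,s["contact_force"],s["position"]-place)
o=[]
for n in("side","top"):
    f=eyes.grab_frame(n)["frame"]; o.append(cv2.cvtColor(f[120:260,220:420],cv2.COLOR_RGB2BGR))
cv2.imwrite("pics/p1.png",cv2.resize(np.vstack(o),None,fx=2.14,fy=2.14,interpolation=2))
```

```text
3.025
False
4.5917 11.375569675016456 58.66372346878052 [-3.96481561 -0.76010262  3.92394273]
5.6083 11.45326314072008 [-0.09659537  0.83107671 -1.19718964]
6.8417 11.483829215094914 [ 0.05451304  0.16666094 -0.24149089] [1.76388237e-06 7.73556231e-04 9.95943321e-02]
```

View pics/p1.png

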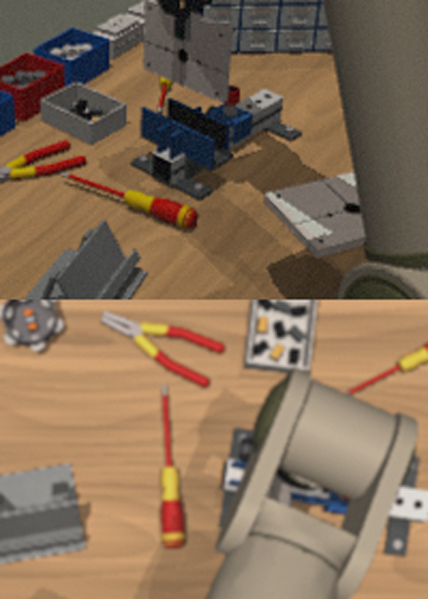

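The board is gripped cleanly and hangs upright above the holder, with its lower side-view edge at about (185,85). I'll check its offset in the grip with a projected overlay before lowering.

Run:
```python
from h import *
from bench import env,eyes,monitor
import cv2
f=eyes.grab_frame("side"); im=cv2.cvtColor(f["frame"],cv2.COLOR_RGB2BGR)
x0,y0,s=275,110,8; o=cv2.resize(im[y0:y0+75,x0:x0+75],None,fx=s,fy=s,interpolation=2)
for y in(.091,.103):
  L=[]
  for x,z in((-.075,.148),(.075,.148),(.075,.258),(-.075,.258)):
    q=f["mtx"]@(f["view"]@np.r_[hol([x,y,z]),1])[:3]; q=q[:2]/q[2]; L.append((q-[x0,y0]+.5)*s)
  cv2.polylines(o,[np.int32(L)],True,(0,0,255) if y>.1 else (0,200,0),1)
q=f["mtx"]@(f["view"]@np.r_[hol([0,.103,.203]),1])[:3]; print((q[:2]/q[2]-[x0,y0]+.5)*s)
cv2.imwrite("pics/p2.png",o)
```

```text
[249.39500596 277.52780059]
```

View pics/p2.png

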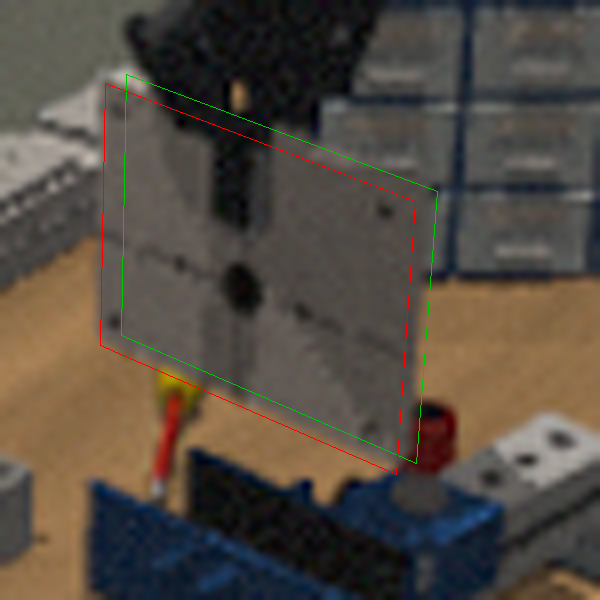

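The prediction agrees within about 1 px: hole at (243,288) against (249,277), with the bottom edge matching. I'll lower until contact and release.

Run:
```python
from h import *
from bench import env,eyes,monitor
import cv2
env.movel(place+[0,0,.012],.08,guard=6)
def st(m): s=monitor.sense(); print(m,s["clock"],(s["position"]-place).round(4),s["contact_force"].round(1),s["finger_gap"]*85)
st("low"); print(env.movel(place-[0,0,.008],.02,guard=4)); st("touch")
env.close_gripper(20); st("g20")
p=monitor.sense()["position"]; print(env.movel(p-[0,0,.004],.02,guard=8)); st("press")
o=[]
f=eyes.grab_frame("side")
im=cv2.cvtColor(f["frame"],cv2.COLOR_RGB2BGR)
cv2.imwrite("pics/p3.png",cv2.resize(im[120:220,270:370],None,fx=6,fy=6,interpolation=2))
```

```text
low 8.2417 [ 0.0003 -0.0001  0.0125] [-0.6  0.5 -1.3] 11.449446716355714
True
touch 8.95 [-0.0002  0.0002 -0.0024] [0.  1.5 4.5] 11.26211949105405
g20 9.1667 [-0.0002  0.0002 -0.0024] [-0.4  1.2  4.9] 11.48553589769509
True
press 9.375 [-0.0002  0.0003 -0.0024] [-2.6  1.   5.7] 11.580807936902383
```

View pics/p3.png

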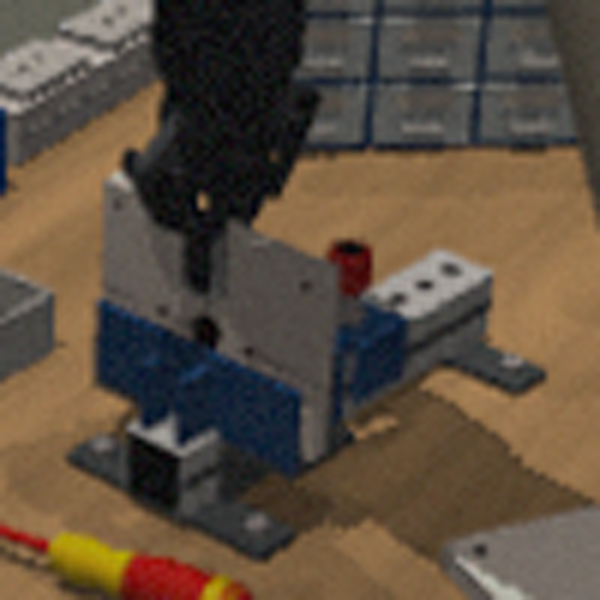

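The board sits on the ledge between fence and jaw, centred: its edges at x≈104 and 328-340 px straddle the fence edges at 97 and 300 as expected. Next: release and move to the knob.

Run:
```python
from h import *
from bench import env,eyes,monitor
import cv2
env.hold(.2); env.release(); env.hold(.2)
p=monitor.sense()["position"]; env.movel(p+[0,0,.09],.1)
k=knob-[0,0,.002]
env.reach(k+[0,0,.10],quat([0,0,-1],hx))
print(env.movel(k,.1,guard=8)); s=monitor.sense(); print(s["clock"],(s["position"]-k).round(4),s["contact_force"].round(1))
im=cv2.cvtColor(eyes.grab_frame("side")["frame"],cv2.COLOR_RGB2BGR)
cv2.imwrite("pics/p4.png",cv2.resize(im[120:220,270:370],None,fx=6,fy=6,interpolation=2))
```

```text
False
14.275 [ 0.0003 -0.0002  0.0007] [-0.6 -0.1 -0.5]
```

View pics/p4.png

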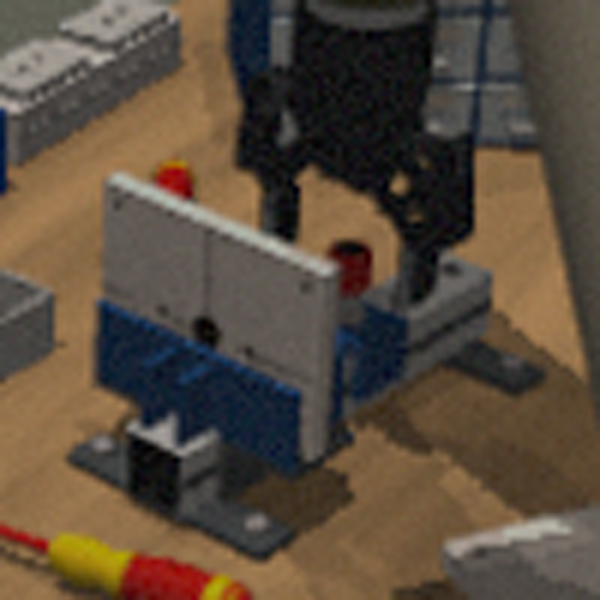

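The board stands free and upright at (215,320), and the knob at (350,268) lies between the fingers. I'll grip it and lift the pin.

Run:
```python
from h import *
from bench import env,monitor
k=knob-[0,0,.002]
def st(m): s=monitor.sense(); print(m,round(s["clock"],2),R.from_euler("z",-F[2]).apply(s["position"]-k).round(4),R.from_euler("z",-F[2]).apply(s["contact_force"]).round(1),round(s["finger_gap"]*85,1),round(s["gripper_force"],1))
env.close_gripper(60); env.hold(.2); st("grip")
p=monitor.sense()["position"]
for dz in (.006,.0115):
    env.movel(p+[0,0,dz],.03); st("lift")
np.save("p.npy",p)
```

```text
grip 15.12 [-0.0018  0.      0.0004] [-13.5   0.7  10.4] 24.2 58.4
lift 15.49 [-0.0021  0.0001  0.006 ] [-1.3 -0.3 -6.5] 24.4 59.1
lift 15.82 [-0.0021  0.0001  0.0118] [-2.  -1.8 -7.5] 24.3 59.2
```

Run:
```python
from h import *
from bench import env,monitor
k=knob-[0,0,.002]; p=np.load("p.npy")
def st(m): s=monitor.sense(); print(m,round(s["clock"],2),R.from_euler("z",-F[2]).apply(s["position"]-k).round(4),R.from_euler("z",-F[2]).apply(s["contact_force"]).round(1),round(s["finger_gap"]*85,1),round(s["gripper_force"],1))
print(env.movel(p+.012*hy+[0,0,.0115],.03,guard=12)); st("half")
print(env.movel(p+.025*hy+[0,0,.0115],.03,guard=12)); st("full")
print(env.movel(p+.025*hy+[0,0,.007],.02,guard=15)); st("down1")
print(env.movel(p+.025*hy+[0,0,.004],.02,guard=10)); st("down2")
```

```text
False
half 16.38 [-0.0021  0.0129  0.0117] [-4.2  3.2 -7.7] 24.1 59.2
False
full 16.96 [-0.0021  0.025   0.0118] [-5.  -1.1 -8. ] 24.3 59.2
False
down1 17.33 [-0.0021  0.025   0.0074] [-5.7 -1.4 -6.3] 24.4 59.3
False
down2 17.63 [-0.0021  0.025   0.0045] [-5.9 -0.1 -6.6] 24.5 59.4
```

Run:
```python
from h import *
from bench import env,monitor,eyes
import cv2
k=knob-[0,0,.002]; p=np.load("p.npy")
def st(m): s=monitor.sense(); print(m,round(s["clock"],2),R.from_euler("z",-F[2]).apply(s["position"]-k).round(4),R.from_euler("z",-F[2]).apply(s["contact_force"]).round(1),round(s["finger_gap"]*85,1),round(s["gripper_force"],1))
for dz in(.002,.0005,-.001,-.002,-.003):
    g=env.movel(p+.025*hy+[0,0,dz],.02,guard=12); st(dz)
    if g or monitor.sense()["contact_force"][2]>8: break
env.hold(.3); st("end")
im=cv2.cvtColor(eyes.grab_frame("side")["frame"],cv2.COLOR_RGB2BGR)
cv2.imwrite("pics/p5.png",cv2.resize(im[120:220,270:370],None,fx=6,fy=6,interpolation=2))
```

```text
0.002 17.88 [-0.0021  0.025   0.0026] [-5.7 -0.2 -6. ] 24.2 59.5
0.0005 18.13 [-0.0021  0.0249  0.0011] [-6.5  0.  -5.1] 24.3 59.5
-0.001 18.38 [-0.002   0.0249  0.0005] [-8.4  0.1  2.2] 24.2 60.3
-0.002 18.63 [-0.0019  0.0249  0.0004] [-13.2   1.7   9.4] 24.4 61.4
end 18.93 [-0.0019  0.0249  0.0005] [-12.5   1.    9.1] 24.3 61.4
```

View pics/p5.png

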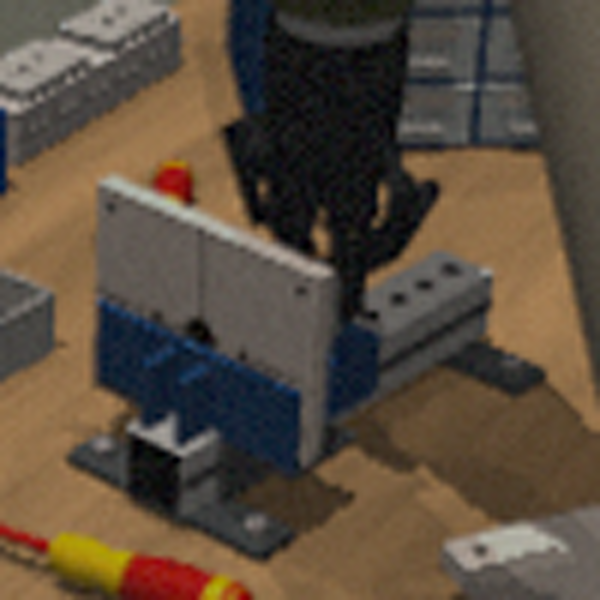

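The board is upright and trapped between fence and jaw. The pin bottomed at the same height (0.5 mm) and force (about 9 N) as when it was home before, one hole in (24.9 mm), and the knob is still gripped.

```bash
python3 -c "
from bench import job
print(job.hand_in())"
```

```text
the job is handed in; nothing more can be done
None
```

The board stands upright on the ledge, trapped between fence and jaw; the jaw is one hole in with its pin home, the arm still grips the knob, and I handed the job in at about 19 s on the robot's clock.

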